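# Seat the flanged bush and hold the cover flush on a tilted housing

### The job

Set the flanged steel bush flange-down in the round pocket of the green housing, which is clamped at a slant in the tilting stand, and let go of it. Then pick up the aluminium cover by its rib, lower it over the bush's neck and tilt it until it lies flush on the slanted face, square to the housing with its lower long edge against the ledge. Finish still gripping the rib and pressing the cover down with about 10 N, as if waiting for the screws to be driven; do not shift the housing's tilt or disturb the other things on the bench.

Things in the scene. Friction and masses are not known exactly. Their poses are not given: they have to be found in the camera images.
- bush: Turned steel flanged bush, about 110 g: a round flange 46 mm across and 5 mm thick with a plain round neck 22 mm across standing 20 mm above it (25 mm tall in all). It stands on the bench on its flange. Origin at the centre of the flange's flat underside; z runs up along the neck.
- cover: Flat aluminium cover plate, about 200 g, 80 mm (its x) by 140 mm (its y) and 5 mm thick, lying on the bench. A round hole 36 mm across goes through it at x = 0, y = -38 mm. On its top stands a straight grip rib, 50 mm long along x, 12 mm wide across y, centred at x = 0, y = +12 mm, its top 35 mm above the plate's underside. Origin at the centre of the underside; z up out of the rib side.
- seat (a point): Centre of the slanted 80 x 140 mm face of the green housing, about 97 mm above the bench. z points out of the face (up and towards the robot), x up the slope, y left along it. Along the lower edge a ledge stands 4 mm out of the face, its stop side at x = -40 mm: a cover in line against it has its origin here and parallel axes. Cover hole and pocket are then concentric.
- pocket (a point): Centre of the mouth of the round pocket in the same face, 50 mm across and 6 mm deep, at y = -38 mm from the face's centre. Same axes.
- seat_edge (a point): Middle of the upper edge of the same face, 40 mm up the slope from its centre; same axes.
- housing (a joint): Tilt of the housing in its stand about a level axis through the stand, 12 mm behind the face's centre: 0 would be face level, larger is steeper towards the robot, between about 0.26 and 0.56 rad. Clamped: it slips only beyond about 5 N m.
- stand: Dark steel tilting stand that carries the housing, fixed to the bench: base 120 mm by 200 mm, two cheeks 85 mm tall with clamp knobs at the ends of the housing. Origin under its centre on the bench; x points away from the robot side, up the slope.
- screwdriver: Bystander: screwdriver with a yellow handle lying on the bench near the robot. Leave alone.
- wrench: Bystander: flat steel wrench lying on the bench. Leave alone.
- oiler: Bystander: small white oil bottle, 48 mm across and 110 mm tall, standing to the left behind the stand. Leave alone.
- bobbin: Bystander: small steel bobbin, 22 mm across, 12 mm tall. Leave alone.
- collar: Bystander: plain steel ring, 34 mm across, 10 mm tall, no flange. Leave alone.
- spool: Bystander: spool of green thread, 60 mm across its foot, 100 mm tall, to the right behind the stand. Leave alone.

How it is judged (in metres and radians):
On the way, in this order (a step that is already met when the one before it is completed fails the run):
1. the bush lies flange-down in the pocket and is let go (z of bush in the frame of seat between -0.009 and -0.0035 m and x of bush in the frame of seat between -0.006 and 0.006 m and y of bush in the frame of seat between -0.044 and -0.032 m and angle between the z axis of bush and the z axis of seat, either way round below 0.12 rad and contact force between the fingers and bush below 0.1 N), for 0.2 s.
2. the cover lies flush on the face over the bush, against the ledge, held and pressed (angle between the z axis of cover and the z axis of seat, either way round below 0.035 rad and z of cover in the frame of seat between -0.003 and 0.0025 m and x of cover in the frame of seat between -0.006 and 0.004 m and y of cover in the frame of seat between -0.006 and 0.006 m and angle between the x axis of cover and the x axis of seat, either way round below 0.07 rad and contact force between cover and housing between 4 and 30 N and contact force between the fingers and cover above 2 N and z of the grasp point in the frame of cover below 0.047 m and y of the grasp point in the frame of cover between 0.004 and 0.02 m), for 0.2 s.
At the end, for the whole second after the job is handed in: Bush flange-down in the pocket, 3.5 mm or more deep. Cover on the face within 0.035 rad and 2.5 mm, within 4 mm of the ledge, 6 mm sideways, 0.07 rad of square; fingers still round its rib and it presses the housing with 4 to 30 N. Housing edge moved under 6 mm (all of step 2 and z of bush in the frame of seat between -0.009 and -0.0035 m and x of bush in the frame of seat between -0.006 and 0.006 m and y of bush in the frame of seat between -0.044 and -0.032 m and angle between the z axis of bush and the z axis of seat, either way round below 0.12 rad and distance of seat_edge from where it was at the start of the episode below 0.006 m); the arm keeps its last pose, push and grip.
It fails at once if another thing on the bench is pushed aside by more than 30 mm (distance of any of screwdriver, wrench, oiler, bobbin, collar, spool from where it was at the start of the episode above 0.03 m).
It also fails if it takes over 64 s, if anything falls off the work surface, if the arm or the gripper's body presses on something with over 40 N, if the wrist force passes 120 N, or if a joint passes its speed limit or range.

### The arm

A 6-joint arm with a two-finger parallel gripper is mounted at the origin on the work surface. World frame = base frame: x ahead of the robot, y to its left, z up, the work surface at z = 0. Lengths are in mm, angles in rad, forces in N, time in s.
With the tool pointing down it reaches from about 300 to 775 mm from the base axis. Payload 14.6 kg.
Tool frame: the origin (TCP) lies at the very end of the fingers, on their centre line; the grasp point (between the pads) lies 19 mm behind it; z points along the fingers, y is the line along which they close (so a half turn about z gives the same grasp; the last joint's range is limited). The gripper opens to 94 mm and grips with 3 to 60 N. Pads are 16 mm wide; open, the fingers measure 119 mm over their backs; the gripper's body (75 mm by 177 mm) begins 78 mm behind the grasp point.
Start: joints at [1.211, 0.3, 1.521, -0, 1.321, -0.067], TCP at [158.746, 526.582, 205.446] pointing down, gripper open.
Joint ranges: [-3.03, 3.03], [-0.79, 2.21], [0.23, 2.52], [-1.04, 4.18], [0, 3.07], [-2.55, 2.55]. Speed limits (rad/s): [2.22, 2.22, 2.57, 3.14, 3.14, 3.14].

### API

Orientations are given as [roll, pitch, yaw] about the fixed x, y, z axes, in that order (R = Rz(yaw) Ry(pitch) Rx(roll)).
In Python, from cell import manip gives the robot as it stands.
- The arm moves only by the tool servo_tool, never from a script. Its argument "motion" is a list that holds one entry, the list of rows, each a list of 7 numbers: the shift along the world's x, y, z as a fraction of full scale, then the turn, a rotation vector about the world's x, y, z as a fraction of full scale, then the closure, from 0 (fully open) to 1 (shut). In form: [[[x, y, z, rx, ry, rz, gripper], ...]]. A call has 1 to 10 rows; each row is the pose to reach, as a shift and turn from the pose commanded when the call began, turning the shorter way round; what a row does not reach only later rows make up. Full scale, the value 1, is 0.5 m for a shift and pi rad for a turn. A row lasts 1/10 s, in which the tool goes at most 50 mm and 8.59 degrees, less where a joint would pass 70% of its speed; a pose out of reach is approached as far as the arm can. A call with a number of a shift or a turn outside -1 to 1 is refused whole. A call with a gripper value outside its range is refused whole. The fingers move at their own pace and stop on an object; "newtons" is the grip in N (left out, the last holds). Time passes only in rows, so rows that repeat a pose let the fingers close. It gives the time, the measured TCP pose, the force, the opening and the grip force at its end, in the units of the state.
- manip.read_state(): the state, without advancing time (a new reading comes with each control period).
- manip.camera(name): name is "side" or "top"; returns a dict with "frame" (384x512x3 uint8, red, green, blue), "range_z" (384x512 float32, mm along the optical axis (not along the pixel's ray), 0 where there is no reading), "vfov" (degrees; the focal length in pixels is half the picture's height over the tangent of half this angle, whatever the lens; pixels are square), "cx", "cy" (the principal point, pixels), "cam_to_world" (4x4, takes a point from camera to world coordinates). Camera axes: x right, y down, z forward; pixel columns grow to the right and rows downward; lengths in mm; the calibration is good to about 2 mm. A picture is of the moment at which its call begins.
- manip.sign_off(): hands the job in; it is judged then, once.
The state is a dict: "clock": time; "joints": joint angles; "qd": joint speeds; "effort": joint torques, N m; "eef_pos": TCP position; "eef_rot": TCP orientation; "wrist_force": force on the tool from outside, world axes, zero at the start; "moment": the same for the moment, N m; "finger_gap": finger opening in mm; "finger_force": force on a finger pad.
Only numpy, scipy, OpenCV 4.12 (cv2) and the standard library are available. Lean on these libraries where they do the work, as an engineer would, in place of code of your own. Each camera call takes 0.05 s, during which the arm holds its last target. There are 200 camera calls.

## Working session

There is one attempt and no reset: what is moved stays moved. The work goes in short steps, Python scripts to look and compute and a tool call to move; the robot and the scene stay as the last step left them, time stands still between calls to the robot, and variables do not carry over. Pictures are saved under pics/ and viewed, at most 10 in all, crops included, and the job is handed in when it is done.

Besides the shell and the picture viewer there is one more tool, called after "Emit:" in YAML: its name, and indented under it one key for each argument. servo_tool: Moves the arm, as the interface text tells. Its arguments: {"type":"object","properties":{"motion":{"type":"array"},"newtons":{"type":"number"}},"required":["motion"]}

```bash
mkdir -p pics; cat > h.py <<'E'
import numpy as np,cv2
from cell import manip
def cam(n,save=None):
    c=manip.camera(n)
    f=c["frame"].shape[0]/2/np.tan(np.radians(c["vfov"])/2)
    c["f"]=f
    if save: cv2.imwrite(save,c["frame"][:,:,::-1])
    return c
def cloud(c):
    z=c["range_z"];v,u=np.mgrid[:z.shape[0],:z.shape[1]]
    P=np.stack([(u-c["cx"])/c["f"]*z,(v-c["cy"])/c["f"]*z,z,np.ones_like(z)],-1)@np.array(c["cam_to_world"]).T
    P=P[...,:3]; P[z==0]=np.nan
    return P
E
python3 - <<'E'
from h import *
s=manip.read_state()
for k in s: print(k,s[k])
for n in("top","side"):
    c=cam(n,f"pics/{n}0.png");print(n,c["f"],c["cx"],c["cy"],np.round(c["cam_to_world"],3))
    np.savez(f"{n}0.npz",P=cloud(c),F=c["frame"])
E
```

```text
clock 0.0
joints [ 1.21138304e+00  3.00501772e-01  1.52160483e+00 -7.42892657e-05
  1.32070121e+00 -6.65975295e-02]
qd [ 7.53792232e-05  1.40610969e-03 -1.97880146e-03  9.13244859e-04
 -4.62179643e-04 -6.74300158e-04]
effort [ 1.85030731e-03 -5.31810451e+01 -3.52742565e+01  7.09202746e-02
  2.43278418e-02 -1.22214001e-04]
eef_pos [158.68026132 526.32484333 204.85946469]
eef_rot [-3.14037541e+00 -9.07019811e-06  2.84879532e+00]
wrist_force [ 0.72178781 -0.79266146 -0.17464448]
moment [ 0.06692948  0.00754973 -0.04699514]
finger_force 0.0
finger_gap 94.26799521272238
top 494.37273478173825 253.11695890033351 188.98626300749982 [[-2.000000e-03 -9.910000e-01  1.370000e-01  4.087800e+02]
 [-1.000000e+00  3.000000e-03  1.000000e-02 -7.099000e+00]
 [-1.000000e-02 -1.370000e-01 -9.910000e-01  1.320372e+03]
 [ 0.000000e+00  0.000000e+00  0.000000e+00  1.000000e+00]]
side 446.9864385027235 255.9551573154147 182.66694944587377 [[-8.77000e-01 -3.52000e-01  3.28000e-01  2.32365e+02]
 [-4.81000e-01  6.39000e-01 -6.00000e-01  5.83282e+02]
 [ 2.00000e-03 -6.84000e-01 -7.29000e-01  7.90366e+02]
 [ 0.00000e+00  0.00000e+00  0.00000e+00  1.00000e+00]]
```

View pics/top0.png

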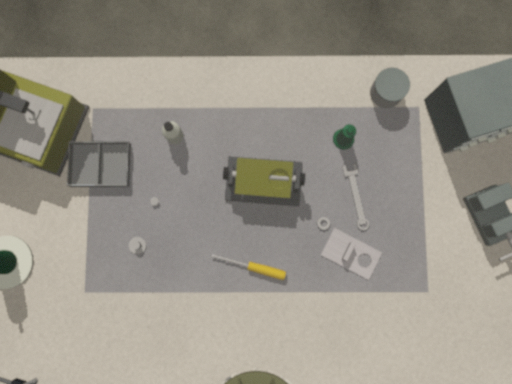

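View pics/side0.png

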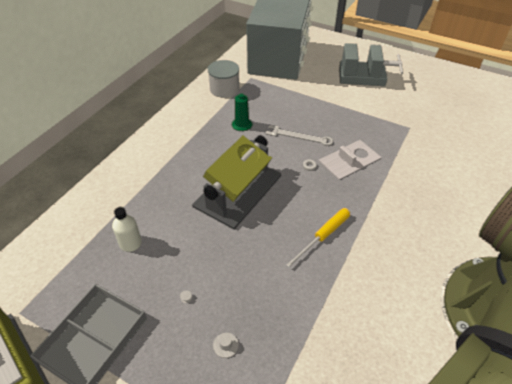

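The pictures show the bush at top (137,246), the cover at (351,254) with its rib left of the hole, the housing at (265,178) with its pocket at (279,178), and the collar and bobbin off to the sides. Next I measure with the depth data.

```bash
cat > m.py <<'E'
from h import *
T=np.load("top0.npz");S=np.load("side0.npz")
for n,D in(("top",T),("side",S)):
    P,F=D["P"],D["F"]; hsv=cv2.cvtColor(F,cv2.COLOR_RGB2HSV)
    X,Y,Z=P[...,0],P[...,1],P[...,2]
    print(n,"bench",np.nanmedian(Z[(abs(X-250)<30)&(abs(Y)<100)]))
    if n=="top": print("hsv",hsv[180,250],hsv[246,133],hsv[262,345],hsv[200,200])
    # heights map objects
    m=((Z>2.5)&(Z<200)&(X>100)&(X<750)&(abs(Y)<480)).astype(np.uint8)
    k,l,st,ce=cv2.connectedComponentsWithStats(m)
    for i in range(1,k):
        if st[i,4]>25:
            q=P[l==i]; print(st[i],np.round(np.nanmin(q,0)),np.round(np.nanmax(q,0)),np.round(np.mean(q,0),1))
    g=(hsv[...,0]>24)&(hsv[...,0]<36)&(hsv[...,1]>120)&(Z>50)&(Z<160)&(X>350)&(X<600)&(abs(Y+30)<140)
    q=P[g]
    for _ in range(6):
        c=q.mean(0);nn=np.linalg.svd(q-c)[2][2];nn*=np.sign(nn[2]);d=(P[g]-c)@nn
        q=P[g][abs(d)<2.0] if _>1 else P[g][abs(d)<6]
    xs=np.array([-nn[0],-nn[1],0]); ax=np.cross([nn[1],-nn[0],0],nn); ax/=np.linalg.norm(ax); ax*=np.sign(ax[0]); ay=np.cross(nn,ax)
    print("plane n",nn,"tilt",np.arccos(nn[2]),"yaw",np.arctan2(-nn[1],-nn[0]),"c",c,len(q),d[abs(d)<2].std())
    uv=np.stack([(q-c)@ax,(q-c)@ay],1).astype(np.float32)
    r=cv2.minAreaRect(uv);print("rect",r,"centre",c+ax*r[0][0]+ay*r[0][1])
E
python3 m.py
```

```text
top bench 1.462333760381398
hsv [ 29 118 123] [ 19  16 172] [ 10  17 133] [ 11  14 143]
[   73   121   361   192 31115] [ 268. -477.    3.] [750. 480. 118.] [532.   17.7  14.3]
[394 167  35  30 299] [ 570. -464.    3.] [ 649. -372.   10.] [ 611.9 -424.5    4.5]
[ 77 291  12   9  33] [302. 439.   3.] [322. 468.   8.] [313.2 455.    4.2]
[138 293  12   5  28] [306. 278.   3.] [317. 307.   9.] [310.4 292.2   4.3]
[304 293  11  13  34] [ 286. -153.    3.] [ 316. -126.    8.] [ 299.1 -139.6    4.2]
[212 295  15  10  29] [288.  77.   3.] [311. 113.   9.] [300.3  97.2   4.5]
[ 72 296  52  38 472] [216. 345.   3.] [309. 478.  10.] [265.9 411.6   4.3]
[143 297  15  11  49] [281. 257.   3.] [306. 293.  10.] [292.1 273.7   4.5]
[220 297  23  18  79] [263.  35.   3.] [306.  92.  10.] [288.5  65.8   4.5]
[263 297  24  20 115] [258. -79.   3.] [306. -20.   9.] [279.1 -50.5   4.3]
[398 297  12   7  30] [ 291. -399.    3.] [ 306. -370.    9.] [ 299.2 -385.1    4.1]
[136 298   9   8  27] [286. 290.   3.] [304. 312.   9.] [295.9 303.    4.5]
[287 298  20  25 106] [ 243. -131.    3.] [304. -82.   8.] [
[... 13118 characters left out ...]
.5]
[227 368  12  13  55] [394. 341.   3.] [411. 362.   6.] [403.2 351.4   3.6]
[193 370  18  14  64] [438. 364.   3.] [458. 396.   6.] [446.  381.7   3.3]
[240 370   9  12  26] [375. 337.   3.] [394. 349.   5.] [384.9 344.6   3.3]
[262 373  13  11  42] [340. 315.   3.] [357. 338.   6.] [347.4 328.2   3.6]
[211 378  15   6  37] [408. 368.   3.] [430. 381.   5.] [420.6 373.2   3.2]
plane n [-0.2499135   0.0191754   0.96807827] tilt 0.2533496388960515 yaw -0.07657811891464031 c [581.4102472  -13.16639427  86.40825903] 535 1.0878098598689427
rect ((0.3239784240722656, -5.640693664550781), (41.85474395751953, 143.5712432861328), 3.0386364459991455) centre [581.29143286 -18.81455114  86.48946359]
```

```bash
python3 - <<'E'
import cv2,numpy as np
a=cv2.imread("pics/top0.png");b=cv2.imread("pics/side0.png")
z=lambda i,u,v,w,h,s:cv2.resize(i[v:v+h,u:u+w],(w*s,h*s),interpolation=cv2.INTER_CUBIC)
cv2.imwrite("pics/c0.png",np.vstack([np.hstack([z(a,215,145,100,70,4),z(b,185,125,100,70,4)]),np.hstack([z(a,310,215,80,70,4),z(a,110,220,60,70,4),z(b,195,315,60,70,4)])[:, :800]]))
E
```

```text
(no output)
```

View pics/c0.png

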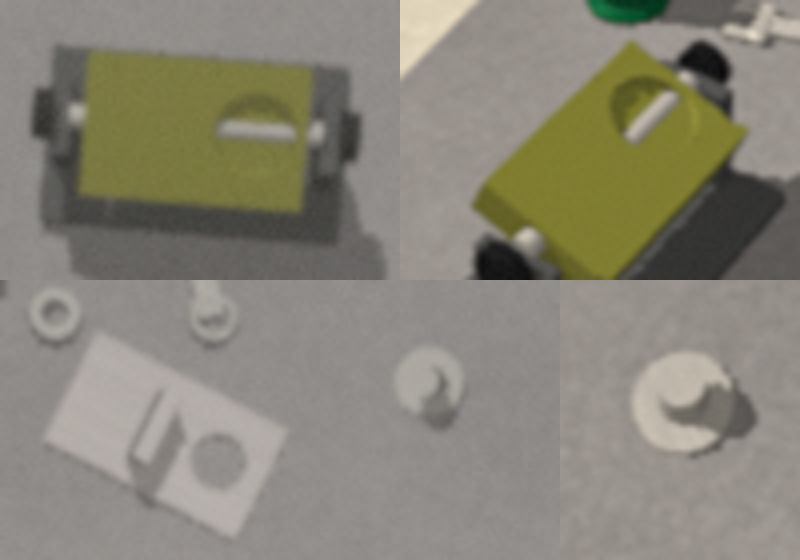

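The enlarged crops show the face as an olive quad, at top roughly (237,158), (293,162), (290,198), (235,194), with the pocket on the right. The cover's corners and hole are clear, and the bush flange is a bright disc. I measure these properly with masks.

```bash
cat > m2.py <<'E'
from h import *
np.set_printoptions(suppress=True,precision=3)
C={n:cam(n) for n in("top","side")}
def ray(c,uv,z):
    M=np.array(c["cam_to_world"]);uv=np.atleast_2d(uv)
    d=np.c_[(uv[:,0]-c["cx"])/c["f"],(uv[:,1]-c["cy"])/c["f"],np.ones(len(uv))]@M[:3,:3].T
    o=M[:3,3];return o+d*((z-o[2])/d[:,2])[:,None]
def comp(m,uv,close=0):
    m=m.astype(np.uint8)
    if close: m=cv2.morphologyEx(m,cv2.MORPH_CLOSE,np.ones((close,close)))
    k,l,st,ce=cv2.connectedComponentsWithStats(m); 
    i=l[uv[1],uv[0]]; return (l==i).astype(np.uint8)*(i>0)
def cnt(m): return max(cv2.findContours(m,cv2.RETR_EXTERNAL,cv2.CHAIN_APPROX_NONE)[0],key=cv2.contourArea)
for n,bp,cp in(("top",(133,244),(335,246)),("side",(217,343),(335,165))):
    c=C[n];F=c["frame"];g=cv2.GaussianBlur(cv2.cvtColor(F,cv2.COLOR_RGB2GRAY),(3,3),0)
    x0=ray(c,bp,5)
    loc=lambda p,w:g[p[1]-w:p[1]+w,p[0]-w:p[0]+w]
    bg=np.median(loc(bp,30)); th=(bg+g[bp[1],bp[0]])/2
    m=comp(g>th,bp);k=cnt(m)
    P=ray(c,cv2.convexHull(k)[:,0].astype(float),5)
    (cx,cy),r=cv2.minEnclosingCircle(P[:,:2].astype(np.float32));print(n,"bush",bg,g[bp[1],bp[0]],cx,cy,r)
    bg=np.median(loc(cp,40)); th=(bg+g[cp[1],cp[0]])/2
    m=comp(g>th,cp);h=cv2.convexHull(cnt(m))
    P=ray(c,h[:,0].astype(float),5)
    r=cv2.minAreaRect(P[:,:2].astype(np.float32));print(n,"cover",bg,g[cp[1],cp[0]],r)
    # housing
    hsv=cv2.cvtColor(F,cv2.COLOR_RGB2HSV)
    o=(hsv[...,0]>24)&(hsv[...,0]<36)&(hsv[...,1]>80)
    if n=="side": o&=hsv[...,2]>105
    hp=(250,185) if n=="top" else (225,175)
    m=comp(o,hp,9); h=cv2.convexHull(cnt(m)); q=cv2.approxPolyDP(h,4,True)[:,0]
    print(n,"face hsv",hsv[hp[1],hp[0]],"quad",q.tolist())
    Pc=cloud(c); e=cv2.erode(m,np.ones((5,5)));w=Pc[(e>0)&o];
    for i in range(8):
        ce=w.mean(0);nn=np.linalg.svd(w-ce,full_matrices=False)[2][2];nn*=np.sign(nn[2])
        w0=Pc[(e>0)&o];d=(w0-ce)@nn;w=w0[abs(d)<4]
    print(n,"plane",nn,"tilt",np.arccos(nn[2]),"yaw",np.arctan2(-nn[1],-nn[0]),"c",ce,len(w),len(w0),d.std())
E
python3 m2.py
```

```text
top bush 141.0 169 442.33935546875 314.8004455566406 21.848363876342773
top cover 143.0 174 ((419.4671936035156, -252.71762084960938), (139.1712188720703, 79.05522918701172), 62.24559783935547)
top face hsv [ 29 118 123] quad [[238, 158], [291, 162], [290, 196], [235, 193]]Traceback (most recent call last):
  File "m2.py", line 35, in <module>
    ce=w.mean(0);nn=np.linalg.svd(w-ce,full_matrices=False)[2][2];nn*=np.sign(nn[2])
                    ~~~~~~~~~~~~~^^^^^^^^^^^^^^^^^^^^^^^^^^
    u, s, vh = gufunc(a, signature=signature)
               ~~~~~~^^^^^^^^^^^^^^^^^^^^^^^^
    raise LinAlgError("SVD did not converge")
numpy.linalg.LinAlgError: SVD did not converge
```

```bash
python3 - <<'E'
s=open("m2.py").read()
s=s.replace("w=Pc[(e>0)&o];","e&=np.isfinite(Pc[...,2]).astype(np.uint8);w=Pc[(e>0)&o];")
s=s.replace("    Pc=cloud(c);","""    # subpixel quad: line fit per side
    kk=cnt(m)[:,0].astype(np.float32);L=[]
    for i in range(4):
        a,b=q[i].astype(float),q[(i+1)%4].astype(float);t=(b-a)/np.linalg.norm(b-a)
        s_=(kk-a)@t;dd=(kk-a)@np.array([-t[1],t[0]]);sel=(abs(dd)<2)&(s_>4)&(s_<np.linalg.norm(b-a)-4)
        vx,vy,px,py=cv2.fitLine(kk[sel],cv2.DIST_HUBER,0,.01,.01).ravel();L.append(np.cross([px,py,1],[px+vx,py+vy,1]))
    K=[np.cross(L[i-1],L[i]) for i in range(4)];K=np.array([k_[:2]/k_[2] for k_ in K]);Q[n]=K;print("sub",K.tolist())
    Pc=cloud(c);""",1).replace("C={n","Q={};C={n",1)
s+="""
# triangulate corners; match by nearest on plane z=97
Pm=[]
for n in C:
    c=C[n];M=np.linalg.inv(c["cam_to_world"])[:3];A=np.array([[c["f"],0,c["cx"]],[0,c["f"],c["cy"]],[0,0,1]]);Pm.append(A@M)
zt=ray(C["top"],Q["top"],97);zs=ray(C["side"],Q["side"],97)
for i in range(4):
    j=np.argmin(np.linalg.norm(zs-zt[i],axis=1))
    X=cv2.triangulatePoints(Pm[0],Pm[1],Q["top"][i].reshape(2,1),Q["side"][j].reshape(2,1));X=(X[:3]/X[3]).ravel()
    print(i,j,X,[ (lambda p:p[:2]/p[2])(Pm[a]@np.r_[X,1])-(Q["top"][i],Q["side"][j])[a] for a in(0,1)])
"""
open("m2.py","w").write(s)
E
python3 m2.py
```

```text
top bush 142.0 167 442.415283203125 314.8496398925781 21.8579158782959
top cover 143.0 175 ((419.74261474609375, -252.33860778808594), (138.42788696289062, 78.73492431640625), 62.08037185668945)
top face hsv [ 29 118 125] quad [[237, 159], [291, 162], [290, 196], [236, 193]]
sub [[237.5271799637738, 158.0414566602572], [291.9492344161434, 162.29619913213648], [289.08175580027176, 197.58379722319717], [234.390557036711, 192.81817061852408]]
top plane [-0.371  0.028  0.928] tilt 0.3817673269923115 yaw -0.07620917776494038 c [607.138 -13.605  96.042] 1236 1531 3.190967294519454
side bush 147.0 182 442.6614074707031 313.0953369140625 22.589746475219727
side cover 147.0 192 ((436.929443359375, -218.97518920898438), (59.911895751953125, 79.0769271850586), 59.60541534423828)
side face hsv [ 29 161 127] quad [[244, 136], [271, 158], [235, 194], [203, 176]]
sub [[242.26978468272395, 134.73021531727605], [270.4318302915478, 158.15778182033318], [237.69072416880115, 193.57867590290718], [200.71510565077736, 176.28489434922264]]
side plane [-0.375  0.027  0.927] tilt 0.38555999906238164 yaw -0.07194983811611304 c [605.513  -5.937  95.151] 1270 1412 2.340948262953475
0 3 [660.772  45.199  87.103] [array([-0.371, -0.744]), array([1.156, 0.186])]
1 0 [640.738 -92.887 111.501] [array([0.328, 0.747]), array([-1.061, -0.18 ])]
2 1 [558.86  -85.722  79.562] [array([-0.104, -0.268]), array([0.382, 0.061])]
3 2 [568.446  51.357  87.331] [array([0.214, 0.499]), array([-0.785, -0.131])]
```

```bash
cat > m3.py <<'E'
exec(open("m2.py").read().split("# triangulate")[0].replace("print(","(lambda *a:0)("))
t,y=.383,-.074
n=np.array([-np.sin(t)*np.cos(y),-np.sin(t)*np.sin(y),np.cos(t)]);ax=np.array([np.cos(t)*np.cos(y),np.cos(t)*np.sin(y),np.sin(t)]);ay=np.cross(n,ax)
p0=np.array([606.3,-9.8,95.6])
def onpl(c,uv):
    M=np.array(c["cam_to_world"]);d=np.c_[(uv[:,0]-c["cx"])/c["f"],(uv[:,1]-c["cy"])/c["f"],np.ones(len(uv))]@M[:3,:3].T
    o=M[:3,3];return o+d*(((p0-o)@n)/(d@n))[:,None]
for k in C:
    w=onpl(C[k],Q[k])-p0; print(k,"corners in plane",np.c_[w@ax,w@ay].tolist())
    r=cv2.minAreaRect(np.c_[w@ax,w@ay].astype(np.float32))
    print(r, p0+ax*r[0][0]+ay*r[0][1])
# pocket dark/steel pixels: non-olive in quad
for k in C:
    c=C[k];P=cloud(c);print(k,"depth bench near", [round(float(np.nanmedian(P[...,2][(abs(P[...,0]-a)<25)&(abs(P[...,1]-b)<25)])),2) for a,b in((500,0),(600,150),(440,250),(420,-120),(380,-230))])
    d=P[...,2];m=(abs(P[...,0]-420)<60)&(abs(P[...,1]+252)<60)&(d>25)&(d<45);print("rib pts",m.sum(),np.median(P[m],0) if m.sum() else 0)
    if m.sum()>10: print(cv2.minAreaRect(P[m][:,:2].astype(np.float32)))
    m=(abs(P[...,0]-442)<30)&(abs(P[...,1]-314)<30)&(d>18)&(d<40);print("neck pts",m.sum(),np.median(P[m],0),np.mean(P[m],0))
c=C["top"];g=cv2.GaussianBlur(cv2.cvtColor(c["frame"],cv2.COLOR_RGB2GRAY),(3,3),0)
m=comp(g>159,(335,246));ho=cv2.findContours(m,cv2.RETR_CCOMP,cv2.CHAIN_APPROX_NONE)
for k,hh in zip(ho[0],ho[1][0]):
    if hh[3]>=0 and len(k)>8: e=cv2.fitEllipse(k);print("hole",e,ray(c,np.array(e[0]),5),ray(c,np.array(e[0]),0))
h=cv2.convexHull(cnt(m));P=ray(c,h[:,0].astype(float),5);r=cv2.minAreaRect(P[:,:2].astype(np.float32));print(r,cv2.boxPoints(r))
E
python3 m3.py
```

```text
Traceback (most recent call last):
  File "m3.py", line 1, in <module>
    exec(open("m2.py").read().split("# triangulate")[0].replace("print(","(lambda *a:0)("))
    ~~~~^^^^^^^^^^^^^^^^^^^^^^^^^^^^^^^^^^^^^^^^^^^^^^^^^^^^^^^^^^^^^^^^^^^^^^^^^^^^^^^^^^^
cv2.error: OpenCV(4.12.0) /io/opencv/modules/imgproc/src/linefit.cpp:50: error: (-215:Assertion failed) count > 0 in function 'fitLine2D_wods'
```

```bash
sed -i 's/abs(dd)<2)&(s_>4)/abs(dd)<3)\&(s_>4)/; s/approxPolyDP(h,4,/approxPolyDP(h,6,/' m2.py; python3 m3.py
```

```text
top corners in plane [[46.11984231968704, 55.505205850288256], [45.737508384503585, -78.48177714229242], [-45.275474197588444, -80.42575618760232], [-43.86420570327917, 59.26623444499856]]
((0.9221839904785156, -11.039360046386719), (139.69911193847656, 90.98870849609375), 89.42118072509766) [606.337 -20.872  95.945]
side corners in plane [[40.500011255521834, -81.33346929385826], [-43.852711144193954, -79.72327137718985], [-42.8570907174298, 52.973926641355945], [42.03581757289403, 74.41632449796859]]
((-1.0687065124511719, -3.0410995483398438), (155.75735473632812, 84.67736053466797), 89.43504333496094) [605.087 -12.759  95.201]
top depth bench near [2.6, 2.47, 2.77, 2.39, 3.72]
rib pts 105 [ 424.577 -241.269   35.743]
((425.285400390625, -241.6463623046875), (12.571538925170898, 49.18309020996094), 61.675960540771484)
neck pts 59 [443.752 311.021  25.955] [442.721 311.762  25.543]
side depth bench near [2.28, 2.09, 2.02, 2.21, 4.06]
rib pts 121 [ 422.669 -237.512   34.618]
((425.46807861328125, -239.5965118408203), (15.414800643920898, 56.1518669128418), 58.92384719848633)
neck pts 139 [441.384 314.295  25.522] [441.388 314.452  25.238]
hole ((364.2275390625, 259.5549011230469), (15.138989448547363, 15.422870635986328), 174.0907440185547) [[ 402.552 -286.185    5.   ]] [[ 402.529 -287.246    0.   ]]
((419.7564697265625, -252.34144592285156), (138.5757293701172, 78.8263931274414), 61.939659118652344) [[ 352.383 -294.945]
 [ 421.944 -332.025]
 [ 487.13  -209.738]
 [ 417.569 -172.658]]
```

```bash
cat > m4.py <<'E'
exec(open("m3.py").read().split("for k in C:")[0])
def rep(k,uv):
    w=onpl(C[k],np.array(uv,float));print(k,np.c_[(w-p0)@ax,(w-p0)@ay].tolist(),w.tolist())
rep("top",[[279.3,178.3]]);rep("side",[[248.3,152.5]])
for k,uv in(("top",(282,177)),("side",(248,154))):
    F=C[k]["frame"];h=cv2.cvtColor(F,cv2.COLOR_RGB2HSV);m=(h[...,1]<60)&(h[...,2]>130)
    u,v=uv;s=np.zeros_like(m);s[v-14:v+14,u-11:u+11]=1;q=np.argwhere(m&s)[:,::-1];print(k,"rod",len(q),q.min(0),q.max(0),q.mean(0))
def enh(k,u,v,w,h,s):
    i=C[k]["frame"][v:v+h,u:u+w,::-1];i=cv2.resize(i,(w*s,h*s),interpolation=cv2.INTER_CUBIC);return cv2.convertScaleAbs(i,alpha=1.8,beta=-60)
cv2.imwrite("pics/c1.png",np.hstack([enh("top",228,150,74,56,5),enh("side",195,128,84,75,5)[:280]]))
cv2.imwrite("pics/c1.png",np.vstack([enh("top",228,150,74,54,5),cv2.copyMakeBorder(enh("side",205,128,74,66,5),0,0,0,0,0)]))
E
python3 m4.py
```

```text
top [[2.5263669909947764, -51.14009400724598]] [[604.8559987484308, -60.973384211458516, 96.54411544583218]]
side [[2.274268470289081, -51.999992030886254]] [[604.5592308954899, -61.81364102489931, 96.4499050210926]]
top rod 71 [271 175] [292 179] [279.972 177.141]
side rod 68 [241 143] [258 160] [248.853 152.044]
```

View pics/c1.png

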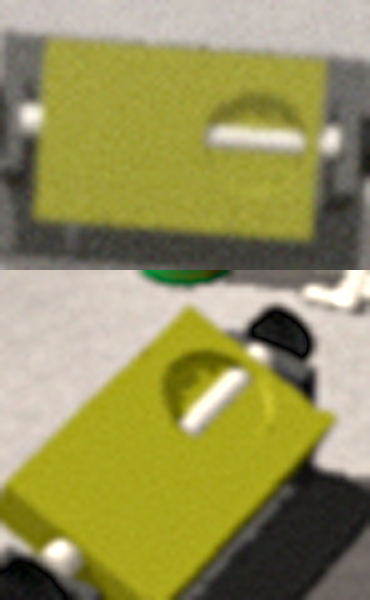

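The enlarged face shows crisp quads. In the top view the pocket spans crop x 205 to 306 with the pivot rod across it, and the side view has corners near crop (193,35), (333,145), (165,328) and (2,220). I cast those onto the fitted plane.

```bash
cat > m5.py <<'E'
exec(open("m4.py").read().split("rep(\"top\"")[0])
def rep(k,uv):
    w=onpl(C[k],np.array(uv,float));print(k,np.round(np.c_[(w-p0)@ax,(w-p0)@ay],1).tolist())
b=lambda k,l,o:rep(k,[[o[0]+(x+.5)/5-.5,o[1]+(y+.5)/5-.5] for x,y in l])
b("top",[(47,38),(328,58),(313,243),(33,218),(205,137),(306,137),(255,137),(255,92),(255,140)],(228,150))
b("side",[(193,35),(333,145),(165,328),(2,220),(163,118),(275,130),(240,82),(218,130)],(205,128))
E
python3 m5.py
```

```text
top [[48.6, 57.7], [48.4, -82.2], [-46.9, -82.5], [-44.2, 59.7], [3.9, -24.2], [7.5, -74.6], [5.7, -49.1], [28.6, -47.4], [4.2, -49.3]]
side [[40.1, -83.6], [-42.7, -84.2], [-42.2, 51.4], [40.7, 60.8], [22.5, -35.2], [-18.3, -69.9], [8.9, -79.1], [0.7, -49.4]]
```

Emit:
servo_tool:
  motion:
    - [[0.5671,-0.4252,-0.2309,0,0,0.0697,0],[0.5671,-0.4252,-0.2309,0,0,0.0697,0],[0.5671,-0.4252,-0.2309,0,0,0.0697,0],[0.5671,-0.4252,-0.2309,0,0,0.0697,0],[0.5671,-0.4252,-0.2309,0,0,0.0697,0],[0.5671,-0.4252,-0.2309,0,0,0.0697,0],[0.5671,-0.4252,-0.2309,0,0,0.0697,0],[0.5671,-0.4252,-0.2309,0,0,0.0697,0],[0.5671,-0.4252,-0.2309,0,0,0.0697,0],[0.5671,-0.4252,-0.2309,0,0,0.0697,0]]

```text
clock: 1.7
eef_pos: [442.2, 314.0, 89.9]
eef_rot: [-3.141, -0.0, 3.067]
wrist_force: [-0.2, 0.4, 0.0]
finger_gap: 94.0
finger_force: 0.0
```

Emit:
servo_tool:
  motion:
    - [[0,0,-0.08,0,0,0,0],[0,0,-0.14,0,0,0,0],[0,0,-0.155,0,0,0,0],[0,0,-0.163,0,0,0,0],[0,0,-0.163,0,0,0,0.4],[0,0,-0.163,0,0,0,0.7],[0,0,-0.163,0,0,0,1],[0,0,-0.163,0,0,0,1],[0,0,-0.163,0,0,0,1],[0,0,-0.163,0,0,0,1]]
  newtons: 15

```text
clock: 2.7
eef_pos: [442.4, 314.0, 8.7]
eef_rot: [3.142, 0.0, 3.068]
wrist_force: [-0.0, 0.6, -0.1]
finger_gap: 49.8
finger_force: 0.0
```

Emit:
servo_tool:
  motion:
    - [[0,0,0,0,0,0,1],[0,0,0,0,0,0,1],[0,0,0,0,0,0,1],[0,0,0,0,0,0,1],[0,0,0,0,0,0,1],[0,0,0,0,0,0,1],[0,0,0,0,0,0,1],[0,0,0,0,0,0,1]]

```text
clock: 3.5
eef_pos: [442.3, 314.0, 8.5]
eef_rot: [-3.142, -0.0, 3.068]
wrist_force: [-0.0, 0.6, -0.3]
finger_gap: 21.6
finger_force: 15.0
```

Emit:
servo_tool:
  motion:
    - [[0,0,0.1,0,0,0,1],[0,0,0.2,0,0,0,1],[0,0,0.3,0,0,0,1],[0,0,0.34,0,0,0,1],[0.04,-0.1,0.34,0,0,0,1],[0.08,-0.2,0.34,0,0,0,1],[0.12,-0.3,0.34,0,0,0,1],[0.16,-0.4,0.34,-0.002,-0.03,0,1],[0.2,-0.5,0.34,-0.0045,-0.06,0,1],[0.24,-0.6,0.34,-0.007,-0.09,0,1]]

```text
clock: 4.5
eef_pos: [554.1, 33.4, 178.8]
eef_rot: [-3.14, 0.288, 3.068]
wrist_force: [0.7, 0.7, -1.5]
finger_gap: 21.6
finger_force: 15.0
```

```bash
python3 -c "
from h import *
print(manip.read_state())"
```

```text
{'clock': 4.5, 'joints': array([ 0.00636872,  0.17915829,  1.76255102, -0.03121754,  0.91340265,
       -1.47517967]), 'qd': array([-0.91021754, -0.18859292,  0.3806538 ,  0.09013826, -1.15108196,
       -0.92573971]), 'effort': array([  8.24882448, -45.53757548, -35.69506288,  -0.59028598,
         1.91296108,   2.14454792]), 'eef_pos': array([554.14833762,  33.4431791 , 178.78005553]), 'eef_rot': array([-3.13950115,  0.28774263,  3.06816024]), 'wrist_force': array([ 0.71852046,  0.68242648, -1.45932694]), 'moment': array([ 0.05640849,  0.12148496, -0.01133954]), 'finger_force': 15.000454187393188, 'finger_gap': 21.581759057179923}
```

Emit:
servo_tool:
  motion:
    - [[0.0243,-0.07,0,-0.001,-0.0158,0,1],[0.0486,-0.1454,0,-0.002,-0.0316,0,1],[0.0486,-0.1454,-0.04,-0.002,-0.0316,0,1],[0.0486,-0.1454,-0.074,-0.002,-0.0316,0,1],[0.0486,-0.1454,-0.074,-0.002,-0.0316,0,1],[0.0486,-0.1454,-0.074,-0.002,-0.0316,0,1],[0.0486,-0.1454,-0.074,-0.002,-0.0316,0,1],[0.0486,-0.1454,-0.074,-0.002,-0.0316,0,1]]

```text
clock: 5.3
eef_pos: [578.4, -37.1, 142.5]
eef_rot: [-3.141, 0.384, 3.068]
wrist_force: [-0.0, -0.5, -1.5]
finger_gap: 21.4
finger_force: 15.0
```

```bash
python3 - <<'E'
from h import *
s=manip.read_state();print(s["eef_pos"],s["eef_rot"],s["wrist_force"])
i=[]
for k,(u,v) in(("top",(278,178)),("side",(245,148))):
    c=cam(k);np.savez(f"{k}1.npz",P=cloud(c),F=c["frame"]);i.append(cv2.convertScaleAbs(cv2.resize(c["frame"][v-38:v+38,u-50:u+50,::-1],None,fx=4,fy=4,interpolation=cv2.INTER_CUBIC),alpha=1.5,beta=-40))
cv2.imwrite("pics/c2.png",np.hstack(i))
E
```

```text
[578.38669255 -37.08674707 142.46273997] [-3.1414932   0.38442826  3.06798002] [-0.01619493 -0.49503334 -1.52842641]
```

View pics/c2.png

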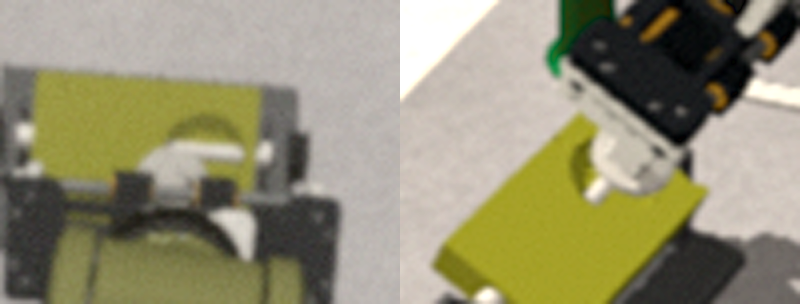

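The bush hovers short of the pocket, at about (165,165) in the top crop against the pocket's (205,140). The moves lagged their commands, so I now correct from the measured pose.

Emit:
servo_tool:
  motion:
    - [[0.0164,-0.0432,-0.002,0,0,0,1],[0.0164,-0.0432,-0.002,0,0,0,1],[0.03,-0.0442,-0.036,0,0,0,1],[0.037,-0.0447,-0.054,0,0,0,1],[0.044,-0.0452,-0.0706,0,0,0,1],[0.044,-0.0452,-0.0706,0,0,0,1],[0.044,-0.0452,-0.0706,0,0,0,1],[0.044,-0.0452,-0.0706,0,0,0,1]]

```text
clock: 6.2
eef_pos: [600.1, -59.8, 106.8]
eef_rot: [-3.142, 0.384, 3.068]
wrist_force: [-0.1, -0.0, -0.6]
finger_gap: 21.5
finger_force: 15.0
```

```bash
python3 - <<'E'
from h import *
s=manip.read_state();print(s["eef_pos"],s["eef_rot"],s["wrist_force"])
i=[]
for k,(u,v) in(("top",(278,178)),("side",(245,148))):
    c=cam(k);i.append(cv2.convertScaleAbs(cv2.resize(c["frame"][v-38:v+38,u-50:u+50,::-1],None,fx=4,fy=4,interpolation=cv2.INTER_CUBIC),alpha=1.5,beta=-40))
cv2.imwrite("pics/c3.png",np.hstack(i))
E
```

```text
[600.11842155 -59.80750691 106.76148689] [-3.14151937  0.38372085  3.06766563] [-0.12635043 -0.0250079  -0.57180443]
```

View pics/c3.png

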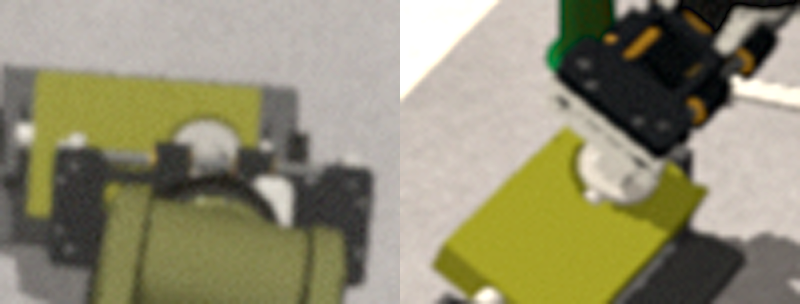

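The bush sits centred over the pocket mouth: its disc spans crop x of about 175 to 238 against the arc's 170 to 240. I lower it along the face normal.

Emit:
servo_tool:
  motion:
    - [[0.0015,-0.0001,-0.0037,0,0,0,1],[0.0022,-0.00017,-0.0056,0,0,0,1],[0.003,-0.00022,-0.0074,0,0,0,1],[0.0037,-0.00028,-0.0093,0,0,0,1],[0.0037,-0.00028,-0.0093,0,0,0,1],[0.0037,-0.00028,-0.0093,0,0,0,1]]

```text
clock: 6.9
eef_pos: [601.9, -60.0, 101.5]
eef_rot: [3.142, 0.383, 3.068]
wrist_force: [-0.2, -0.6, -0.8]
finger_gap: 21.4
finger_force: 15.0
```

Emit:
servo_tool:
  motion:
    - [[0.0007,-5e-05,-0.0019,0,0,0,1],[0.0015,-0.0001,-0.0037,0,0,0,1],[0.0022,-0.00017,-0.0056,0,0,0,1],[0.0022,-0.00017,-0.0056,0,0,0,1],[0.0022,-0.00017,-0.0056,0,0,0,1]]

```text
clock: 7.4
eef_pos: [603.0, -60.1, 98.7]
eef_rot: [-3.142, 0.383, 3.068]
wrist_force: [0.4, 0.2, -1.7]
finger_gap: 21.8
finger_force: 15.0
```

Emit:
servo_tool:
  motion:
    - [[0.0007,-5e-05,-0.0019,0,0,0,1],[0.0007,-5e-05,-0.0019,0,0,0,1],[0.0007,-5e-05,-0.0019,0,0,0,1]]

```text
clock: 7.7
eef_pos: [603.3, -60.1, 97.8]
eef_rot: [-3.142, 0.383, 3.068]
wrist_force: [0.3, -1.2, -0.1]
finger_gap: 21.2
finger_force: 15.0
```

Emit:
servo_tool:
  motion:
    - [[0.0007,-5e-05,-0.0019,0,0,0,1],[0.0007,-5e-05,-0.0019,0,0,0,1],[0.0007,-5e-05,-0.0019,0,0,0,1]]

```text
clock: 8.0
eef_pos: [603.6, -60.1, 97.5]
eef_rot: [-3.142, 0.383, 3.068]
wrist_force: [-8.2, 0.8, 8.0]
finger_gap: 21.3
finger_force: 15.0
```

Contact at the expected depth: about 10 N along the normal. I release.

Emit:
servo_tool:
  motion:
    - [[0,0,0.001,0,0,0,0.8],[0,0,0.001,0,0,0,0.5],[0,0,0.001,0,0,0,0.5],[0,0,0.001,0,0,0,0.5],[0,0,0.001,0,0,0,0.5],[0,0,0.001,0,0,0,0.5],[0,0,0.001,0,0,0,0.5],[0,0,0.001,0,0,0,0.5]]

```text
clock: 8.8
eef_pos: [603.7, -60.1, 97.3]
eef_rot: [-3.142, 0.383, 3.068]
wrist_force: [-0.0, 0.1, -0.3]
finger_gap: 47.2
finger_force: 0.0
```

Emit:
servo_tool:
  motion:
    - [[-0.011,0.001,0.028,0,0,0,0.5],[-0.022,0.002,0.056,0,0,0,0.5],[-0.045,0.003,0.11,0,0,0,0.5],[-0.08,0.006,0.2,0,0,0,0.5],[-0.1,-0.03,0.25,0,0,0,0.5],[-0.15,-0.08,0.25,0,0,0,0.5],[-0.2,-0.15,0.25,0,0,0,0.3],[-0.25,-0.25,0.2,0,0,0,0],[-0.3,-0.3,0.2,0,0,0,0],[-0.3,-0.3,0.2,0,0,0,0]]

```text
clock: 9.8
eef_pos: [451.0, -213.3, 196.6]
eef_rot: [3.141, 0.382, 3.063]
wrist_force: [0.3, 0.3, 0.7]
finger_gap: 75.2
finger_force: 0.0
```

```bash
python3 - <<'E'
from h import *
s=manip.read_state();print(s["eef_pos"],s["eef_rot"],s["wrist_force"])
i=[]
for k,(u,v) in(("top",(265,178)),("side",(242,160))):
    c=cam(k);np.savez(f"{k}2.npz",P=cloud(c),F=c["frame"]);i.append(cv2.convertScaleAbs(cv2.resize(c["frame"][v-38:v+38,u-50:u+50,::-1],None,fx=4,fy=4,interpolation=cv2.INTER_CUBIC),alpha=1.5,beta=-40))
cv2.imwrite("pics/c4.png",np.hstack(i))
E
```

```text
[ 450.99411362 -213.28759433  196.57234845] [3.141427   0.3819114  3.06253758] [0.30672557 0.26085251 0.70046218]
```

View pics/c4.png

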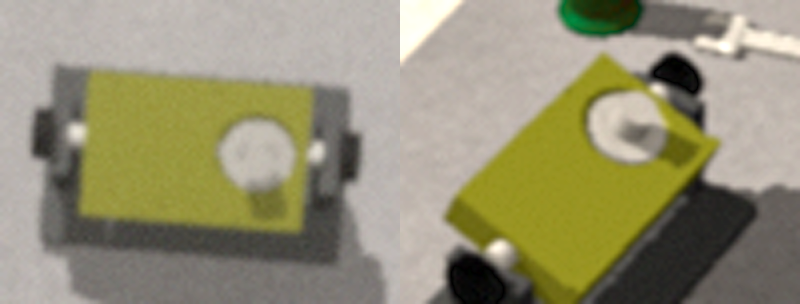

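The bush is seated flange-down in the pocket (top crop (257,153), side crop (625,127)). The cover is next.

Emit:
servo_tool:
  motion:
    - [[0,0,0,0,0,0,0.45],[0,0,0,0,0,0,0.45],[0,0,0,0,0,0,0.45]]

```text
clock: 10.2
eef_pos: [454.2, -209.3, 197.4]
eef_rot: [-3.142, 0.383, 3.069]
wrist_force: [0.2, -0.8, 0.3]
finger_gap: 66.6
finger_force: 0.0
```

```bash
cat > d.py <<'E'
import sys
from h import *
from scipy.spatial.transform import Rotation as R
s=manip.read_state();t=np.array(list(map(float,sys.argv[1:7])))
p=R.from_euler("xyz",s["eef_rot"]);q=R.from_euler("xyz",t[3:])
print("pos",np.round(s["eef_pos"],1),"rot",np.round(s["eef_rot"],4),"F",np.round(s["wrist_force"],1),"shift",np.round((t[:3]-s["eef_pos"])/500,4),"turn",np.round((q*p.inv()).as_rotvec()/np.pi,4))
E
python3 d.py 425.3 -241.7 100 3.14159 0 2.652
```

```text
pos [ 454.2 -209.3  197.4] rot [-3.1415  0.3831  3.0694] F [ 0.2 -0.8  0.3] shift [-0.0578 -0.0649 -0.1949] turn [ 0.0341  0.118  -0.1312]
```

Emit:
servo_tool:
  motion:
    - [[-0.0578,-0.0649,-0.06,0.0341,0.118,-0.1312,0.45],[-0.0578,-0.0649,-0.12,0.0341,0.118,-0.1312,0.45],[-0.0578,-0.0649,-0.17,0.0341,0.118,-0.1312,0.45],[-0.0578,-0.0649,-0.1949,0.0341,0.118,-0.1312,0.45],[-0.0578,-0.0649,-0.1949,0.0341,0.118,-0.1312,0.45],[-0.0578,-0.0649,-0.1949,0.0341,0.118,-0.1312,0.45],[-0.0578,-0.0649,-0.1949,0.0341,0.118,-0.1312,0.45],[-0.0578,-0.0649,-0.1949,0.0341,0.118,-0.1312,0.45],[-0.0578,-0.0649,-0.1949,0.0341,0.118,-0.1312,0.45]]

```text
clock: 11.1
eef_pos: [424.8, -242.7, 100.6]
eef_rot: [-3.141, 0.002, 2.651]
wrist_force: [-0.3, -0.2, -0.4]
finger_gap: 51.6
finger_force: 0.0
```

```bash
python3 d.py 425.3 -241.7 10 3.14159 0 2.652
```

```text
pos [ 424.8 -242.7  100.6] rot [-3.1411e+00  1.8000e-03  2.6508e+00] F [-0.3 -0.2 -0.4] shift [ 0.0011  0.002  -0.1813] turn [0.0004 0.0004 0.0004]
```

Emit:
servo_tool:
  motion:
    - [[0.001,0.001,-0.08,0.0004,0.0004,0.0004,0.45],[0.001,0.001,-0.14,0.0004,0.0004,0.0004,0.45],[0.001,0.001,-0.17,0.0004,0.0004,0.0004,0.45],[0.001,0.001,-0.1813,0.0004,0.0004,0.0004,0.45],[0.001,0.001,-0.1813,0.0004,0.0004,0.0004,0.45],[0.001,0.001,-0.1813,0.0004,0.0004,0.0004,0.6],[0.001,0.001,-0.1813,0.0004,0.0004,0.0004,1],[0.001,0.001,-0.1813,0.0004,0.0004,0.0004,1],[0.001,0.001,-0.1813,0.0004,0.0004,0.0004,1],[0.001,0.001,-0.1813,0.0004,0.0004,0.0004,1]]
  newtons: 25

```text
clock: 12.1
eef_pos: [425.4, -242.1, 9.4]
eef_rot: [-3.142, -0.001, 2.652]
wrist_force: [0.9, -0.2, -0.6]
finger_gap: 15.0
finger_force: 0.0
```

Emit:
servo_tool:
  motion:
    - [[0,0,0,0,0,0,1],[0,0,0,0,0,0,1],[0,0,0,0,0,0,1],[0,0,0,0,0,0,1],[0,0,0,0,0,0,1]]
  newtons: 30

```text
clock: 12.6
eef_pos: [425.4, -242.1, 9.4]
eef_rot: [3.142, -0.001, 2.652]
wrist_force: [-0.5, 1.9, 5.4]
finger_gap: 11.4
finger_force: 30.0
```

```bash
python3 d.py 425.3 -241.7 10 3.14159 0 2.652
```

```text
pos [ 425.4 -242.1    9.4] rot [ 3.1416e+00 -1.5000e-03  2.6516e+00] F [-0.5  1.9  5.4] shift [-0.0002  0.0008  0.0011] turn [-0.0002 -0.0004  0.0001]
```

Emit:
servo_tool:
  motion:
    - [[0,0,0.01,0,0,0,1],[0,0,0.04,0,0,0,1],[0,0,0.1,0,0,0,1],[0,0,0.18,0,0,0,1],[0,0,0.26,0,0,0,1],[0,0,0.34,0,0,0,1],[0,0,0.38,0,0,0,1],[0,0,0.38,0,0,0,1],[0,0,0.38,0,0,0,1]]

```text
clock: 13.5
eef_pos: [424.9, -241.9, 198.2]
eef_rot: [3.142, -0.003, 2.652]
wrist_force: [0.3, -1.6, -2.2]
finger_gap: 11.6
finger_force: 30.0
```

```bash
python3 d.py 594.2 -9 200 3.14159 0.383 3.068
```

```text
pos [ 424.9 -241.9  198.2] rot [ 3.1415e+00 -2.9000e-03  2.6515e+00] F [ 0.3 -1.6 -2.2] shift [0.3387 0.4658 0.0036] turn [-0.0344 -0.1188  0.1309]
```

Emit:
servo_tool:
  motion:
    - [[0.035,0.05,0.0036,-0.003,-0.01,0.01,1],[0.08,0.11,0.0036,-0.009,-0.03,0.03,1],[0.13,0.18,0.0036,-0.015,-0.05,0.055,1],[0.18,0.25,0.0036,-0.02,-0.07,0.075,1],[0.23,0.32,0.0036,-0.026,-0.09,0.1,1],[0.28,0.385,0.0036,-0.031,-0.107,0.118,1],[0.32,0.44,0.0036,-0.0344,-0.1188,0.1309,1],[0.3387,0.4658,0.0036,-0.0344,-0.1188,0.1309,1],[0.3387,0.4658,0.0036,-0.0344,-0.1188,0.1309,1],[0.3387,0.4658,0.0036,-0.0344,-0.1188,0.1309,1]]

```text
clock: 14.5
eef_pos: [593.8, -9.3, 199.1]
eef_rot: [-3.141, 0.381, 3.068]
wrist_force: [0.0, -0.5, -1.5]
finger_gap: 11.5
finger_force: 30.0
```

Emit:
servo_tool:
  motion:
    - [[0,0,0,0,0,0,1],[0,0,0,0,0,0,1],[0,0,0,0,0,0,1]]

```text
clock: 14.8
eef_pos: [594.4, -9.8, 201.0]
eef_rot: [-3.142, 0.384, 3.067]
wrist_force: [0.5, -0.2, -1.9]
finger_gap: 11.7
finger_force: 30.0
```

```bash
python3 d.py 594.2 -9 137.2 3.14159 0.383 3.068
```

```text
pos [594.4  -9.8 201. ] rot [-3.1415  0.384   3.0672] F [ 0.5 -0.2 -1.9] shift [-0.0004  0.0016 -0.1276] turn [0.     0.0003 0.0003]
```

Emit:
servo_tool:
  motion:
    - [[0,0.0016,-0.06,0,0,0,1],[0,0.0016,-0.1,0,0,0,1],[0,0.0016,-0.12,0,0,0,1],[0,0.0016,-0.1276,0,0,0,1],[0,0.0016,-0.1276,0,0,0,1],[0,0.0016,-0.1276,0,0,0,1]]

```text
clock: 15.4
eef_pos: [595.1, -8.5, 138.3]
eef_rot: [-3.142, 0.386, 3.068]
wrist_force: [1.0, -0.3, -1.3]
finger_gap: 12.1
finger_force: 30.0
```

```bash
python3 d.py 594.2 -9 137.2 3.14159 0.383 3.068; python3 - <<'E'
from h import *
i=[]
for k,(u,v) in(("top",(265,178)),("side",(242,155))):
    c=cam(k);P=cloud(c);np.savez(f"{k}3.npz",P=P,F=c["frame"]);i.append(cv2.convertScaleAbs(cv2.resize(c["frame"][v-38:v+38,u-50:u+50,::-1],None,fx=4,fy=4,interpolation=cv2.INTER_CUBIC),alpha=1.5,beta=-40))
    h=cv2.cvtColor(c["frame"],cv2.COLOR_RGB2HSV)
    t,y=.383,-.074
    n=np.array([-np.sin(t)*np.cos(y),-np.sin(t)*np.sin(y),np.cos(t)]);ax=np.array([np.cos(t)*np.cos(y),np.cos(t)*np.sin(y),np.sin(t)]);ay=np.cross(n,ax);S=np.array([608,-22.1,95.3])
    q=(P-S)@np.c_[ax,ay,n];m=(abs(q[...,0])<50)&(abs(q[...,1])<80)&(abs(q[...,2]-40)<6)&(h[...,1]<60);w=q[m]
    for _ in range(5):
        A=np.c_[w[:,0],w[:,1],np.ones(len(w))];co=np.linalg.lstsq(A,w[:,2],rcond=None)[0];w=w[abs(w[:,2]-A@co)<2.5]
    print(k,m.sum(),len(w),"slope x,y",co, "ext",np.percentile(w,[1,99],axis=0)[:,:2].tolist(),cv2.minAreaRect(w[:,:2].astype(np.float32)))
cv2.imwrite("pics/c5.png",np.hstack(i))
E
```

```text
pos [595.1  -8.5 138.3] rot [-3.1416  0.3855  3.0679] F [ 1.  -0.3 -1.3] shift [-0.0018 -0.0011 -0.0023] turn [0.0001 0.0008 0.    ]
top 749 573 slope x,y [8.94688787e-03 1.18943495e-03 4.17371101e+01] ext [[-27.401143208464617, -68.66339581674953], [43.717578522649774, 68.36734882627194]] ((9.896501541137695, -0.00768280029296875), (75.09242248535156, 141.27157592773438), 4.245077133178711)
side 1127 1047 slope x,y [ 8.72823630e-04 -2.48077882e-04  4.17806532e+01] ext [[-37.40423525663225, -66.3288440893238], [41.6057384210793, 70.58294510105294]] ((2.3720245361328125, 1.03204345703125), (142.54110717773438, 80.03028869628906), 89.94108581542969)
```

View pics/c5.png

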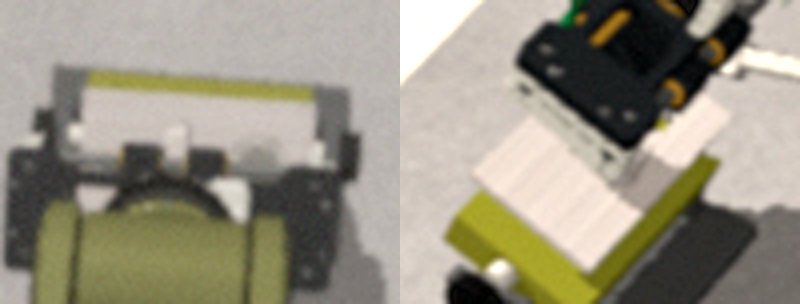

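The cover is parallel to the face (slope under 0.01) and centred over it, and the neck shows through the hole (top crop (258,157)). I descend along the normal.

Emit:
servo_tool:
  motion:
    - [[0.0045,-0.0003,-0.011,0,0,0,1],[0.009,-0.0007,-0.022,0,0,0,1],[0.012,-0.001,-0.03,0,0,0,1],[0.015,-0.0012,-0.038,0,0,0,1],[0.0186,-0.0014,-0.0464,0,0,0,1],[0.0186,-0.0014,-0.0464,0,0,0,1],[0.0186,-0.0014,-0.0464,0,0,0,1]]

```text
clock: 16.2
eef_pos: [603.9, -9.1, 113.9]
eef_rot: [-3.142, 0.384, 3.068]
wrist_force: [1.0, 0.3, -1.8]
finger_gap: 11.9
finger_force: 30.0
```

```bash
python3 d.py 607.3 -10.1 104 3.14159 0.383 3.068
```

```text
pos [603.9  -9.1 113.9] rot [-3.1416  0.3838  3.068 ] F [ 1.   0.3 -1.8] shift [ 0.0068 -0.002  -0.0198] turn [ 0.      0.0003 -0.    ]
```

Emit:
servo_tool:
  motion:
    - [[0.002,-0.0005,-0.005,0,0.0002,0,1],[0.004,-0.001,-0.01,0,0.0002,0,1],[0.005,-0.0014,-0.0125,0,0.0002,0,1],[0.006,-0.0014,-0.0148,0,0.0002,0,1],[0.006,-0.0014,-0.0148,0,0.0002,0,1],[0.006,-0.0014,-0.0148,0,0.0002,0,1]]

```text
clock: 16.8
eef_pos: [606.9, -9.8, 106.7]
eef_rot: [-3.142, 0.383, 3.068]
wrist_force: [-0.5, 0.4, -2.4]
finger_gap: 11.7
finger_force: 30.0
```

Emit:
servo_tool:
  motion:
    - [[0.0004,0,-0.0009,0,0,0,1],[0.0007,0,-0.0018,0,0,0,1],[0.0007,0,-0.0018,0,0,0,1]]

```text
clock: 17.1
eef_pos: [607.3, -9.8, 105.7]
eef_rot: [-3.142, 0.383, 3.068]
wrist_force: [-0.5, 0.5, -1.9]
finger_gap: 11.9
finger_force: 30.0
```

Emit:
servo_tool:
  motion:
    - [[0.0005,0,-0.0013,0,0,0,1],[0.0005,0,-0.0013,0,0,0,1],[0.0005,0,-0.0013,0,0,0,1]]

```text
clock: 17.4
eef_pos: [607.5, -9.7, 105.3]
eef_rot: [-3.142, 0.384, 3.068]
wrist_force: [-3.5, 1.4, 2.1]
finger_gap: 11.6
finger_force: 30.0
```

Emit:
servo_tool:
  motion:
    - [[0.0003,0,-0.0008,0,0,0,1],[0.0003,0,-0.0008,0,0,0,1],[0.0003,0,-0.0008,0,0,0,1]]

```text
clock: 17.7
eef_pos: [607.6, -9.7, 105.1]
eef_rot: [-3.141, 0.383, 3.068]
wrist_force: [-8.7, 0.7, 6.2]
finger_gap: 11.9
finger_force: 30.0
```

Emit:
servo_tool:
  motion:
    - [[-0.0018,0.0001,-0.0007,0,0,0,1],[-0.0037,0.0003,-0.0015,0,0,0,1],[-0.0037,0.0003,-0.0015,0,0,0,1],[-0.0037,0.0003,-0.0015,0,0,0,1]]

```text
clock: 18.1
eef_pos: [606.9, -10.0, 104.9]
eef_rot: [-3.141, 0.387, 3.068]
wrist_force: [4.5, -2.6, 2.7]
finger_gap: 11.7
finger_force: 30.0
```

```bash
python3 -c "
from h import *
print(manip.read_state()['moment'])"; python3 d.py 605.7 -9.5 104.5 3.14159 0.383 3.068
```

```text
[-0.48008679 -0.99319903 -0.38094758]
pos [606.9 -10.  104.9] rot [-3.1414  0.3866  3.0676] F [ 4.5 -2.6  2.7] shift [-0.0024  0.001  -0.0008] turn [0.0001 0.0011 0.0001]
```

Emit:
servo_tool:
  motion:
    - [[0.0006,0,-0.0005,0,0,0,1],[0.0012,0,-0.0008,0,0,0,1],[0.0012,0,-0.0008,0,0,0,1],[0.0012,0,-0.0008,0,0,0,1]]

```text
clock: 18.5
eef_pos: [607.0, -10.0, 104.8]
eef_rot: [-3.141, 0.386, 3.068]
wrist_force: [-5.6, -2.8, 13.2]
finger_gap: 11.7
finger_force: 30.0
```

```bash
cat > chk.py <<'E'
from h import *
fs=[];
S=np.array([608,-22.1,95.3]);t,y=.383,-.074
n=np.array([-np.sin(t)*np.cos(y),-np.sin(t)*np.sin(y),np.cos(t)]);ax=np.array([np.cos(t)*np.cos(y),np.cos(t)*np.sin(y),np.sin(t)]);ay=np.cross(n,ax);B=np.c_[ax,ay,n]
for k in("top","side"):
    c=cam(k);P=cloud(c);h=cv2.cvtColor(c["frame"],cv2.COLOR_RGB2HSV);q=(P-S)@B
    m=(abs(q[...,0])<50)&(abs(q[...,1])<80)&(abs(q[...,2]-6)<6)&(h[...,1]<60);w=q[m]
    for _ in range(5):
        A=np.c_[w[:,0],w[:,1],np.ones(len(w))];co=np.linalg.lstsq(A,w[:,2],rcond=None)[0];w=w[abs(w[:,2]-A@co)<2.5]
    print(k,len(w),"slope/height",np.round(co,3),"ext",np.percentile(w,[1,99],axis=0)[:,:2].round(1).tolist(),cv2.minAreaRect(w[:,:2].astype(np.float32)))
    s=manip.read_state();fs.append(s["wrist_force"])
    v,u={"top":(178,265),"side":(160,242)}[k]
    fr=cv2.convertScaleAbs(cv2.resize(c["frame"][v-38:v+38,u-50:u+50,::-1],None,fx=4,fy=4,interpolation=cv2.INTER_CUBIC),alpha=1.5,beta=-40)
    I=fr if k=="top" else np.hstack([I,fr])
cv2.imwrite("pics/c6.png",I)
f=np.mean(fs,0)-[0,0,-1.9];print("F",f,"seat axes",f@B,s["eef_pos"],s["eef_rot"],(s["eef_pos"]-S)@B)
E
python3 chk.py
```

```text
top 491 slope/height [ 2.800e-02 -2.000e-03  5.839e+00] ext [[-26.6, -69.6], [42.2, 68.4]] ((6.934654235839844, -0.9213485717773438), (140.2422637939453, 72.02632904052734), 89.96247100830078)
side 958 slope/height [ 1.100e-02 -6.000e-03  6.378e+00] ext [[-39.3, -67.1], [39.9, 70.2]] ((0.6101799011230469, 0.8079299926757812), (141.50814819335938, 80.8896484375), 89.47472381591797)
F [-6.18162545 -2.85971661 14.24869913] seat axes [-0.19714583 -3.30891319 15.44111804] [606.96395762 -10.00014894 104.82161251] [-3.14125329  0.38556681  3.06776976] [ 1.77016523 11.9901396   9.55217   ]
```

View pics/c6.png

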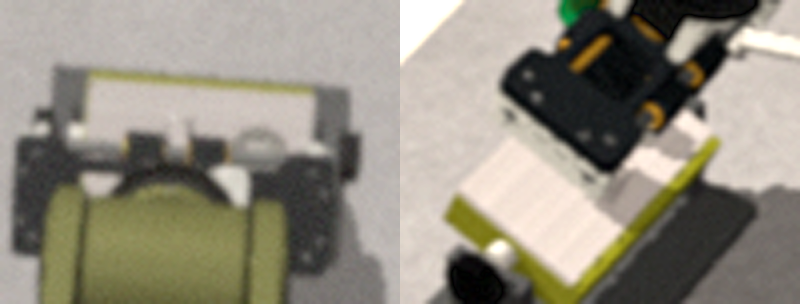

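The cover lies over the bush with its upper edge parallel to the housing edge. The normal force is about 15 N, so I ease it and re-measure the flushness with averaged frames.

Emit:
servo_tool:
  motion:
    - [[-0.0002,0.0004,0.0006,0,0,0,1],[-0.0002,0.0004,0.0006,0,0,0,1],[-0.0002,0.0004,0.0006,0,0,0,1]]

```text
clock: 18.9
eef_pos: [606.9, -10.0, 104.8]
eef_rot: [-3.141, 0.386, 3.068]
wrist_force: [-2.6, -3.5, 7.8]
finger_gap: 11.8
finger_force: 30.0
```

```bash
cat > avg.py <<'E'
from h import *
S=np.array([608,-22.1,95.3]);t,y=.383,-.074
n=np.array([-np.sin(t)*np.cos(y),-np.sin(t)*np.sin(y),np.cos(t)]);ax=np.array([np.cos(t)*np.cos(y),np.cos(t)*np.sin(y),np.sin(t)]);ay=np.cross(n,ax);B=np.c_[ax,ay,n]
fs=[]
def fit(P,h,z0):
    q=(P-S)@B;m=((abs(q[...,0])<50)&(abs(q[...,1])<80)&(abs(q[...,2]-z0)<6)&(h)).astype(np.uint8)
    m=cv2.erode(cv2.morphologyEx(m,cv2.MORPH_CLOSE,np.ones((3,3))),np.ones((5,5)))>0;w=q[m&np.isfinite(q[...,2])]
    for _ in range(6):
        A=np.c_[w[:,0],w[:,1],np.ones(len(w))];co=np.linalg.lstsq(A,w[:,2],rcond=None)[0];w=w[abs(w[:,2]-A@co)<4]
    return np.r_[co,len(w)]
for k in("top","side"):
    for j,z0 in((0,0),(3,41)):
        if j==0:
            D=np.load(f"{k}0.npz");hh=cv2.cvtColor(D["F"],cv2.COLOR_RGB2HSV);r=fit(D["P"],hh[...,1]>80,0)
        else: 
            D=np.load(f"{k}3.npz");hh=cv2.cvtColor(D["F"],cv2.COLOR_RGB2HSV);r=fit(D["P"],hh[...,1]<60,41)
        print(k,"face" if j==0 else "hover",r.round(3))
    a=[]
    for _ in range(8):
        c=cam(k);a.append(fit(cloud(c),cv2.cvtColor(c["frame"],cv2.COLOR_RGB2HSV)[...,1]<60,6));fs.append(manip.read_state()["wrist_force"])
    print(k,"now",np.mean(a,0).round(3),np.std(a,0).round(3))
f=np.mean(fs,0)-[0,0,-1.9];s=manip.read_state();print("F seat axes",f@B,s["moment"],s["moment"]@B,s["eef_pos"],s["eef_rot"],s["clock"])
E
python3 avg.py
```

```text
top face [8.000e-03 7.000e-03 9.800e-01 1.113e+03]
top hover [ 3.5000e-02 -2.0000e-03  4.0868e+01  3.4800e+02]
top now [5.30e-02 1.00e-03 5.01e+00 3.61e+02] [1.30e-02 3.00e-03 3.79e-01 4.00e+00]
side face [ 1.000e-03 -0.000e+00  1.301e+00  1.226e+03]
side hover [-3.0000e-03  4.0000e-03  4.1716e+01  6.5200e+02]
side now [ 7.00000e-03 -2.00000e-03  6.29200e+00  5.97125e+02] [0.004 0.004 0.165 2.315]
F seat axes [ 2.54878634 -4.31224901 10.0307112 ] [-0.83274592 -0.26439192 -0.54723642] [-0.95667162 -0.32523531 -0.20454328] [606.93131278  -9.96912554 104.83318912] [-3.14107624  0.38554501  3.06771221] 19.7
```

Emit:
servo_tool:
  motion:
    - [[0,-0.0008,0,0,0,0,1],[0,-0.0008,0,0,0,0,1],[0,-0.0008,0,0,0,0,1],[0,-0.0008,0,0,0,0,1],[0,-0.0008,0,0,0,0,1]]

```text
clock: 20.2
eef_pos: [606.9, -10.0, 104.8]
eef_rot: [-3.141, 0.385, 3.068]
wrist_force: [-1.2, -0.5, 8.3]
finger_gap: 12.0
finger_force: 30.0
```

```bash
python3 avg.py | grep -E "now|F seat"
```

```text
top now [5.30000e-02 1.00000e-03 4.98000e+00 3.58125e+02] [2.200e-02 2.000e-03 5.950e-01 4.166e+00]
side now [ 8.000e-03 -3.000e-03  6.314e+00  5.930e+02] [4.000e-03 2.000e-03 8.200e-02 2.872e+00]
F seat axes [ 2.51859516 -1.05038566  9.89749472] [-0.34861662 -0.32502347 -0.31091364] [-0.41637473 -0.34990806 -0.16744412] [606.94256891  -9.97313173 104.83604783] [-3.14155156  0.38551578  3.06779421] 21.0
```

Normal force is 9.9 N. The cover is flush on the face, against the ledge and still gripped, so I hand in.

```bash
python3 -c "
from cell import manip
print(manip.sign_off())"
```

```text
the job is handed in; nothing more can be done
None
```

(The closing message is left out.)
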